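# Vent the filter housing and back off its locking ring

## Task

Press the red button on the lid of the steel filter housing down with a fingertip to let the pressure out. Then loosen the blue knurled locking ring by rolling a fingertip along its rim, turning it anticlockwise seen from above, until its white mark has come round to the yellow pointer for the second time, and leave it there. Everything else on the bench stays where it stands; pick nothing up.

Things in the scene. Friction and masses are not known exactly. Their poses are not given: they have to be found in the camera images.
- housing: Steel filter housing screwed to the bench, a round upright canister with a vertical axis. Origin: on its axis, on the bench (z = 0). Foot flange 100 mm across and 10 mm high, bowl 76 mm across up to 55 mm, then the locking ring, then a flat steel lid 72 mm across whose top is 90 mm above the bench. Its x axis points from the axis towards the yellow pointer. Apart from the ring and button nothing on it moves. Loose things may stand with their nearest edge 110 mm from its axis.
- ring_centre (a point): Centre of the blue locking ring, on the vertical axis, at half the ring's height (70 mm above the bench). The ring is 98 mm across over 32 vertical ribs (92 mm between them) and spans 55 to 85 mm above the bench; it is too wide for a gripper to span, and stays at its height as it turns.
- ring (a joint): Turn of the locking ring about the vertical axis, rad, growing as it turns anticlockwise seen from above (loosening). 0 = the white mark at the yellow pointer, which is also the tight stop; 6.283 = the mark at the pointer for the first time, 12.566 for the second. At the start 0.5 to 1.6. It could turn on to 18.8. Stiff, about 0.06 N m (1.3 N at the rim): stays where it is left.
- ring_mark (a point): Middle of the white mark on the top face of the ring, 41 mm from the axis, 85 mm above the bench, 9 mm by 7 mm; a white stripe runs down the rim below it. It turns with the ring.
- pointer (a point): Middle of the yellow pointer on the fixed lid, a bar 14 mm long and 9 mm wide lying radially, 28.5 mm from the axis.
- vent (a joint): Travel of the red vent button, m: 0 = up, 0.006 = fully pressed (downwards). A spring of about 5 N at full travel brings it back.
- vent_top (a point): Middle of the top of the red vent button at the middle of the lid, 24 mm across, 112 mm above the bench when up; it stands 10 mm proud of a dark collar 40 mm across; pressed straight down.
- vial: Bystander, not to be disturbed: amber glass vial with black cap, 28 mm across, 55 mm tall. Origin at the centre of its underside.
- gasket: Bystander, not to be disturbed: flat orange ring, 52 mm across, 8 mm thick. Origin at the centre of its underside.
- amber: Bystander, not to be disturbed: amber bottle, 96 mm across, about 200 mm tall. Origin at the centre of its underside.
- clear: Bystander, not to be disturbed: clear bottle with blue cap, 86 mm across, about 180 mm tall. Origin at the centre of its underside.
- beaker: Bystander, not to be disturbed: glass beaker, 70 mm across, 90 mm tall. Origin at the centre of its underside.
- wrench: Bystander, not to be disturbed: steel wrench lying on the bench.
- tub: Bystander, not to be disturbed: white tub, 60 mm across, 70 mm tall. Origin at the centre of its underside.
Not all that is in view belongs to the job. Leave any pink look-alike of the housing alone.

How it is judged (in metres and radians):
On the way, in this order (a step that is already met when the one before it is completed fails the run):
1. the vent button is pressed down before the ring is loosened (value of joint vent above 0.004 m and value of joint ring below 1.9 rad), for 0.1 s.
2. with the button up again, the ring comes round to the pointer for the first time (value of joint vent below 0.0015 m and value of joint ring above 6 rad), for 0.1 s.
At the end, for the whole second after the job is handed in: The ring rests with its white mark at the yellow pointer for the second time (joint within 0.4 rad of 12.566), the vent button is up, and no bystander is more than 15 mm from where it stood (value of joint ring between 12.166 and 12.966 rad and velocity of joint ring between -0.05 and 0.05 rad/s and value of joint vent below 0.0015 m and distance of each of vial, gasket, amber, clear, beaker, wrench, tub from where it was at the start of the episode below 0.015 m); the robot touches nothing.
It fails at once if a bystander is knocked over, pushed or picked up (moved more than 15 mm) (distance of any of vial, gasket, amber, clear, beaker, wrench, tub from where it was at the start of the episode above 0.015 m).
It also fails if it takes over 72 s, if anything falls off the work surface, if the arm or the gripper's body presses on something with over 40 N, if the wrist force passes 120 N, or if a joint passes its speed limit or range.

## Robot

A 7-joint arm with a two-finger parallel gripper is mounted at the origin on the work surface. World frame = base frame: x ahead of the robot, y to its left, z up, the work surface at z = 0. Lengths are in m, angles in degrees, forces in N, time in s.
With the tool pointing down it reaches from about 0.425 to 0.875 m from the base axis. Payload 4.7 kg.
Tool frame: the origin (TCP) lies at the very end of the fingers, on their centre line; the grasp point (between the pads) lies env.grip_point_offset behind it (env.grip_point_offset is the distance from the TCP to the grasp point, in m); z points along the fingers, y is the direction in which the jaws open and shut (so a half turn about z gives the same grasp; the last joint's range is limited). The gripper opens to 87 mm and grips with 3 to 60 N. Pads are 19 mm wide; open, the fingers measure 117 mm over their backs; the gripper's body (75 mm by 190 mm) begins 51 mm behind the grasp point.
Start: joints at [64.807, 18.392, -4.016, 83.108, 1.295, 78.541, -3.26], TCP at [0.285, -0.584, 0.223] pointing down, gripper open.
Joint ranges: [-163.93, 163.93], [-17.29, 119.83], [-79.2, 71.16], [3.27, 140.29], [-89.18, 269.18], [5.43, 117.66], [-154.24, 154.24]. Speed limits (degrees/s): [147.25, 147.25, 180, 180, 180, 180, 180].

## Interface

Orientations are given as [roll, pitch, yaw] about the fixed x, y, z axes, in that order (R = Rz(yaw) Ry(pitch) Rx(roll)).
In Python, from cell import env gives the robot as it stands.
- The arm moves only by the tool send_rows, never from a script. Its argument "plan" is a list of rows, each a list of 7 numbers: the finger opening in mm, from 0 to 87, then the shift along the tool's x, y, z in mm, then the turn, a rotation vector about the tool's x, y, z in rad. A call has 1 to 12 rows; each row shifts and turns the commanded pose from where the row before left it, along the tool's axes as they then stand; what a row does not reach is not made up. A row lasts 1/10 s, in which the tool goes at most 50 mm and 8.59 degrees, less where a joint would pass 70% of its speed; a pose out of reach is approached as far as the arm can. A call is refused whole if a number of a shift passes 50 or a number of a turn 0.15, either way. A call with a gripper value outside its range is refused whole. The fingers move at their own pace and stop on an object; "grip_force" is the grip in N (left out, the last holds). Time passes only in rows, so rows that do not move let the fingers close. It gives the time, the measured TCP pose, the force and the opening at its end, in the units of the state.
- env.get_obs(): the state, without advancing time (a new reading comes with each control period).
- env.read_camera(name): name is "scene" or "top" or "wrist"; returns the picture (384x512x3 uint8, red, green, blue); there is no depth.
- env.get_calibration(name): a dict with "fx", "fy", "cx", "cy" (pixels), "extrinsics" (4x4, takes a point from camera to world coordinates). Camera axes: x right, y down, z forward; pixel columns grow to the right and rows downward; lengths in m; the calibration is good to about 2 mm. A picture is of the moment at which its call begins: read the wrist's pose just before it. get_calibration takes no time and is no camera call; for the wrist camera it gives the pose at the moment of the call.
- env.sign_off(): hands the job in, once; it reports no verdict.
Trained networks look in the newest picture that a camera, given by its name, has taken for a name from the list of things; names that differ only in an ending like _2 or _b are one class to them, and where a whole thing is asked for, a point or a joint stands for the part that bears it (a point fixed in the world has none). Each returns a list of dicts, best first, with "confidence" (0 to 1); they miss things now and then, are a little off and sometimes report something else, mostly with a low value. They report only what shows in the picture. A call takes as long as a camera call. They do not tell look-alikes from the thing itself.
- env.regions_of(camera, query): "region" (384x512 bool, what is visible of it) and "rect" ([left, top, right, bottom] in pixels, round what is visible of it).
The state is a dict: "time_s": time; "qpos": joint angles; "joint_velocities": joint speeds; "effort": joint torques, N m; "tool_pos": TCP position; "tool_rot": TCP orientation; "force": force on the tool from outside, world axes, zero at the start; "wrist_torque": the same for the moment, N m; "grip_width": finger opening in m.
Only numpy, scipy, OpenCV 4.12 (cv2) and the standard library are available. Lean on these libraries where they do the work, as an engineer would, in place of code of your own. Each camera call takes 0.05 s, during which the arm holds its last target. There are 200 camera calls.

## Working session

There is one attempt and no reset: what is moved stays moved. The work goes in short steps, Python scripts to look and compute and a tool call to move; the robot and the scene stay as the last step left them, time stands still between calls to the robot, and variables do not carry over. Pictures are saved under pics/ and viewed, about 8 in all and at most 12, crops included, and the job is handed in when it is done.

Besides the shell and the picture viewer there is one more tool, called after "Request:" by a JSON object that holds its "fn" and its "kwargs", one argument or row to a line. send_rows: Moves the arm, as the interface text tells. Its arguments: {"type":"object","properties":{"plan":{"type":"array"},"grip_force":{"type":"number"}},"required":["plan"]}

```bash
mkdir -p pics; ls; python3 - <<'E'
from cell import env
import cv2,numpy as np
o=env.get_obs();print({k:np.round(v,3) for k,v in o.items()},env.grip_point_offset)
for c in("scene","top"):
    im=env.read_camera(c);cv2.imwrite(f"pics/{c}0.png",im[:,:,::-1])
    k=env.get_calibration(c);print(c,k['fx'],k['cx'],k['cy'],np.round(k['extrinsics'],3).tolist())
    for q in("housing","ring_mark","pointer","vent_top"):
        for r in env.regions_of(c,q)[:3]:print(c,q,round(r['confidence'],2),r['rect'])
a=cv2.imread("pics/scene0.png");b=cv2.imread("pics/top0.png")
cv2.imwrite("pics/both0.png",cv2.resize(np.hstack([a,b]),(800,300)))
E
```

```text
pics
{'time_s': np.float64(0.0), 'qpos': array([64.808, 18.44 , -4.017, 83.174,  1.296, 78.542, -3.261]), 'joint_velocities': array([-0.103, -0.033,  0.015,  0.027, -0.022,  0.055,  0.004]), 'effort': array([-1.0000e-03, -4.9129e+01, -4.0400e-01, -3.1253e+01, -6.4000e-02,
        4.4000e-02,  0.0000e+00]), 'tool_pos': array([ 0.285, -0.584,  0.221]), 'tool_rot': array([-1.79889e+02,  6.00000e-03,  2.60030e+01]), 'force': array([-0.263,  0.489, -0.414]), 'wrist_torque': array([ 0.002, -0.028, -0.016]), 'grip_width': np.float64(0.087)} 0.0187
scene 411.2933025452407 266.33168580022186 192.27016827106408 [[-0.788, 0.326, -0.523, 1.162], [0.616, 0.445, -0.65, 0.738], [0.021, -0.834, -0.551, 0.735], [0.0, 0.0, 0.0, 1.0]]
scene housing 0.88 [247.3, 178.4, 282.1, 220.4]
scene housing 0.87 [298.9, 167.1, 333.0, 207.0]
scene housing 0.74 [270.3, 216.6, 308.4, 263.2]
scene ring_mark 0.96 [270.6, 219.8, 309.7, 244.2]
scene ring_mark 0.68 [294.7, 173.1, 328.7, 194.1]
scene ring_mark 0.65 [248.0, 182.6, 280.6, 205.7]
scene pointer 0.76 [245.8, 174.2, 280.8, 221.2]
scene pointer 0.73 [295.5, 168.1, 328.1, 206.4]
scene pointer 0.61 [270.9, 213.9, 309.3, 263.5]
scene vent_top 0.48 [262.3, 178.5, 268.4, 186.9]
scene vent_top 0.42 [311.5, 168.1, 318.4, 173.1]
top 396.8352902902486 260.6374789052858 188.68525652721684 [[-0.025, -0.989, 0.149, 0.322], [-1.0, 0.028, 0.015, -0.029], [-0.019, -0.148, -0.989, 1.427], [0.0, 0.0, 0.0, 1.0]]
top housing 0.71 [207.1, 158.3, 235.3, 189.6]
top housing 0.68 [248.3, 219.9, 280.7, 245.8]
top housing 0.6 [259.1, 168.4, 290.4, 201.7]
top ring_mark 0.64 [205.6, 156.7, 236.0, 184.9]
top ring_mark 0.6 [257.4, 169.1, 287.0, 200.4]
top ring_mark 0.46 [249.2, 221.5, 275.1, 246.2]
top pointer 0.97 [259.2, 169.6, 289.0, 200.4]
top pointer 0.78 [206.5, 158.1, 233.0, 188.0]
top pointer 0.69 [268.8, 179.6, 277.3, 186.3]
top vent_top 0.61 [270.2, 179.3, 274.6, 186.2]
top vent_top 0.51 [261.3, 226.0, 267.1, 238.2]
```

View pics/top0.png

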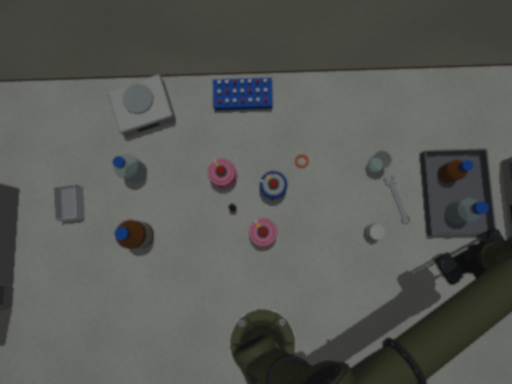

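View pics/scene0.png

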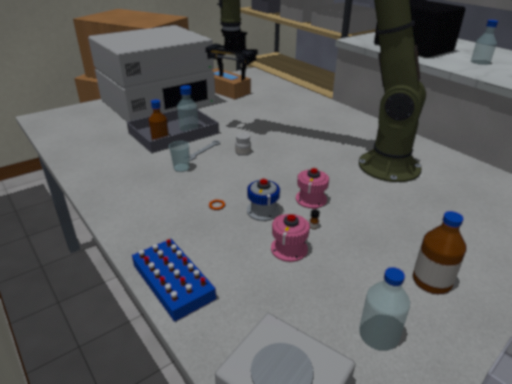

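```bash
cat > h.py <<'E'
from cell import env
import cv2,numpy as np
def ray(k,u,v,z):
    E=np.array(k['extrinsics']);d=E[:3,:3]@[(u-k['cx'])/k['fx'],(v-k['cy'])/k['fy'],1]
    return E[:3,3]+d*(z-E[2,3])/d[2]
def proj(k,p):
    E=np.array(k['extrinsics']);c=E[:3,:3].T@(np.array(p)-E[:3,3]);return k['fx']*c[0]/c[2]+k['cx'],k['fy']*c[1]/c[2]+k['cy']
E
python3 - <<'E'
from h import *
k=env.get_calibration("top");im=cv2.imread("pics/top0.png")
hsv=cv2.cvtColor(im,cv2.COLOR_BGR2HSV)
m=((hsv[...,0]>105)&(hsv[...,0]<130)&(hsv[...,1]>120));w=np.zeros_like(m);w[165:205,255:292]=1
v,u=np.nonzero(m&w);c,r=cv2.minEnclosingCircle(np.c_[u,v].astype(np.float32));print(c,r,ray(k,*c,.075))
red=((hsv[...,0]<8)|(hsv[...,0]>172))&(hsv[...,1]>150)&w
v,u=np.nonzero(red);print(u.mean(),v.mean(),len(u),ray(k,u.mean(),v.mean(),.112))
for n,p,z in(("vial",(233,208),.03),("gasket",(302,160),0),("pink1",(222,170),.1),("pink2",(263,231),.1)):print(n,ray(k,*p,z))
cv2.imwrite("pics/z0.png",cv2.resize(im[160:210,245:300],None,fx=10,fy=10,interpolation=cv2.INTER_CUBIC))
E
```

```text
(273.0, 184.90383911132812) 13.24809741973877 [ 0.53683532 -0.05199406  0.075     ]
273.3225806451613 182.90322580645162 31 [ 0.53771526 -0.05264889  0.112     ]
vial [0.46524599 0.09118714 0.03      ]
gasket [ 0.63827088 -0.16238067  0.        ]
pink1 [0.58925166 0.12080376 0.1       ]
pink2 [ 0.37848133 -0.01366011  0.1       ]
```

View pics/z0.png

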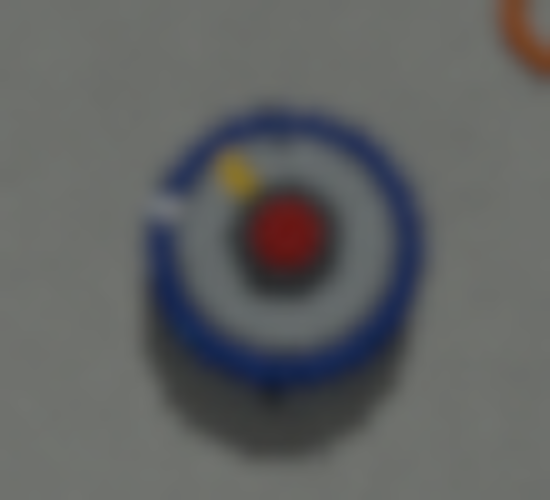

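Request:
{"fn": "send_rows", "kwargs": {
  "plan": [
    [0,23,-18.4,0,0,0,0],
    [0,23,-18.4,0,0,0,0],
    [0,23,-18.4,0,0,0,0],
    [0,23,-18.4,0,0,0,0],
    [0,23,-18.4,0,0,0,0],
    [0,23,-18.4,0,0,0,0],
    [0,23,-18.4,0,0,0,0],
    [0,23,-18.4,0,0,0,0],
    [0,23,-18.4,0,0,0,0],
    [0,23,-18.4,0,0,0,0],
    [0,23,-18.4,0,0,0,0],
    [0,23,-18.4,0,0,0,0]
  ]
}}

```text
time_s: 1.7
tool_pos: [0.4366, -0.2637, 0.2229]
tool_rot: [180.0, -0.0, 26.0]
force: [0.7, -0.4, -0.5]
grip_width: 0.003
```

Request:
{"fn": "send_rows", "kwargs": {
  "plan": [
    [0,0,0,0,0,0,-0.14],
    [0,0,0,0,0,0,-0.14],
    [0,0,0,0,0,0,-0.14],
    [0,0,0,0,0,0,-0.14],
    [0,0,0,0,0,0,-0.14],
    [0,0,0,0,0,0,-0.14],
    [0,0,0,0,0,0,-0.14],
    [0,0,0,0,0,0,-0.137],
    [0,0,0,0,0,0,0],
    [0,0,0,0,0,0,0]
  ]
}}

```text
time_s: 2.7
tool_pos: [0.4362, -0.2648, 0.2227]
tool_rot: [180.0, 0.0, 89.8]
force: [0.3, -0.5, 0.6]
grip_width: 0.0003
```

Request:
{"fn": "send_rows", "kwargs": {
  "plan": [
    [0,17.7,8.4,0,0,0,0],
    [0,17.7,8.4,0,0,0,0],
    [0,17.7,8.4,0,0,0,0],
    [0,17.7,8.4,0,0,0,0],
    [0,17.7,8.4,0,0,0,0],
    [0,17.7,8.4,0,0,0,0],
    [0,17.7,8.4,0,0,0,0],
    [0,17.7,8.4,0,0,0,0],
    [0,17.7,8.4,0,0,0,0],
    [0,17.7,8.4,0,0,0,0],
    [0,17.7,8.4,0,0,0,0],
    [0,17.7,8.4,0,0,0,0]
  ]
}}

```text
time_s: 3.9
tool_pos: [0.5373, -0.0517, 0.2226]
tool_rot: [180.0, 0.0, 89.8]
force: [-0.3, 0.1, -0.6]
grip_width: 0.0002
```

```bash
cat >> h.py <<'E'
def look(name,C=(0.5375,-0.0525)):
    """wrist picture; returns calibration and image"""
    o=env.get_obs();k=env.get_calibration("wrist");im=env.read_camera("wrist")[:,:,::-1].copy()
    cv2.imwrite(f"pics/{name}.png",im);print(o['time_s'],np.round(o['tool_pos'],4),np.round(o['tool_rot'],1));return k,im
E
python3 - <<'E'
from h import *
k,im=look("w1");E=np.array(k['extrinsics']);print(E.round(3),k['fx'])
hsv=cv2.cvtColor(im,cv2.COLOR_BGR2HSV)
red=((hsv[...,0]<8)|(hsv[...,0]>172))&(hsv[...,1]>150)
v,u=np.nonzero(red);print(len(u));
if len(u):print(ray(k,np.median(u),np.median(v),.112))
print(proj(k,(.5375,-.0525,.085)))
E
```

```text
3.9 [ 0.5373 -0.0517  0.2226] [180.    0.   89.8]
[[ 1.    -0.003 -0.001  0.538]
 [-0.003 -0.96  -0.281  0.025]
 [ 0.     0.281 -0.96   0.385]
 [ 0.     0.     0.     1.   ]] 284.57359167893486
708
[ 0.53795766 -0.05832615  0.112     ]
(np.float64(259.58540172721814), np.float64(181.6402800990574))
```

View pics/w1.png

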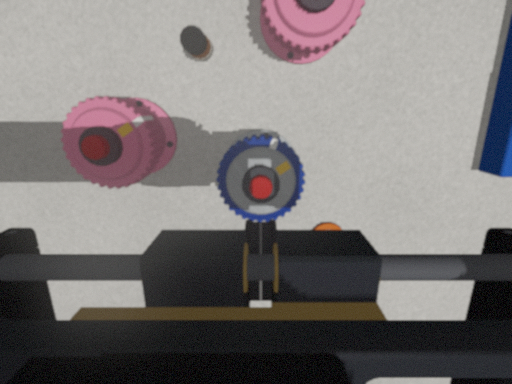

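```bash
cat >> h.py <<'E'
def ringfit(k,im,C=(0.5375,-0.0525)):
    hsv=cv2.cvtColor(im,cv2.COLOR_BGR2HSV)
    V,U=np.mgrid[:384,:512];E=np.array(k['extrinsics'])
    d=np.stack([(U-k['cx'])/k['fx'],(V-k['cy'])/k['fy'],np.ones(U.shape)],-1)@E[:3,:3].T
    P=lambda z:E[:3,3]+d*((z-E[2,3])/d[...,2])[...,None]
    p=P(.085);rr=np.hypot(p[...,0]-C[0],p[...,1]-C[1]);H,S,L=[hsv[...,i].astype(int) for i in range(3)]
    blue=(H>105)&(H<130)&(S>120)&(L>60)&(rr<.065)
    red=((H<8)|(H>172))&(S>150)&(rr<.035)
    yel=(H>15)&(H<35)&(S>100)&(rr<.045)
    wh=(S<70)&(L>140)&(rr>.035)&(rr<.05)
    c=lambda m,z:P(z)[m][:,:2].mean(0) if m.sum() else None
    return dict(blue=p[blue][:,:2],red=c(red,.112),yel=c(yel,.09),wh=c(wh,.085),n=[int(x.sum()) for x in(blue,red,yel,wh)],whp=p[wh][:,:2])
E
python3 - <<'E'
from h import *
from scipy.optimize import least_squares
k=env.get_calibration("wrist");im=cv2.imread("pics/w1.png")
r=ringfit(k,im);print(r['red'],r['yel'],r['wh'],r['n'])
h=cv2.convexHull(r['blue'].astype(np.float32))[:,0]
for f in(h,h[h[:,1]>-.07]):
    s=least_squares(lambda q:np.hypot(f[:,0]-q[0],f[:,1]-q[1])-q[2],[.5375,-.0525,.049],loss='soft_l1',f_scale=.001);print(s.x,len(f))
print(proj(k,(.5375,-.0525,.112)),proj(k,(.5375,-.0525,.0)))
cv2.imwrite("pics/w1z.png",cv2.resize(im[120:240,190:330],None,fx=5,fy=5,interpolation=cv2.INTER_CUBIC))
E
```

```text
[ 0.54021382 -0.0464956 ] [ 0.56327664 -0.03117642] [ 0.52867775 -0.07682732] [573, 360, 101, 568]
[ 0.5400566  -0.04644194  0.04675495] 21
[ 0.54209361 -0.04375133  0.04456349] 10
(np.float64(258.2012685821828), np.float64(192.75288029910084)) (np.float64(258.6581250301862), np.float64(169.60040638397928))
```

View pics/w1z.png

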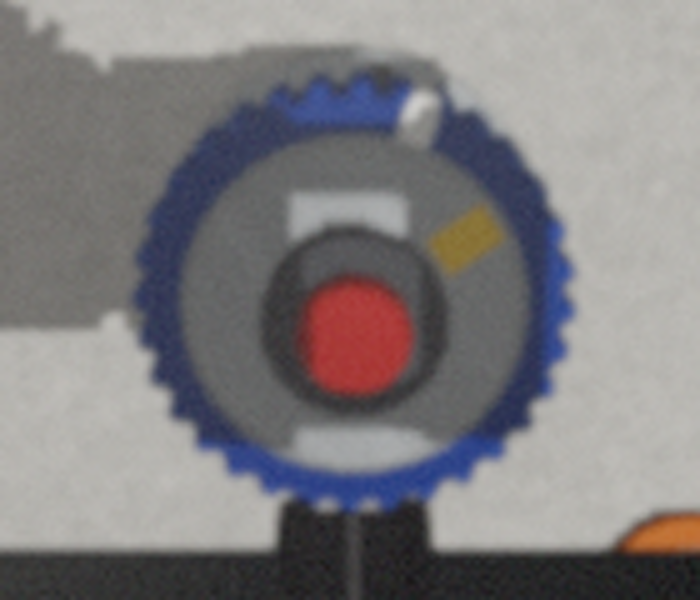

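```bash
python3 - <<'E'
from h import *
k=env.get_calibration("wrist")
f=lambda x,y,z:ray(k,190+(x+.5)/5-.5,120+(y+.5)/5-.5,z).round(4)
print(f(355,301,.09),f(356,336,.112),f(353,320,.102),"LR",f(135,292,.085),f(572,292,.085),"bot",f(353,508,.085),"mark",f(418,118,.085),"ptr",f(467,240,.09))
ks=env.get_calibration("scene");im=cv2.imread("pics/scene0.png");hsv=cv2.cvtColor(im,cv2.COLOR_BGR2HSV)
for z,p in((.112,(.54,-.0475)),(.112,(.5375,-.0525))):print(proj(ks,(*p,z)))
w=np.zeros((384,512),bool);w[175:195,255:275]=1
m=((hsv[...,0]<8)|(hsv[...,0]>172))&(hsv[...,1]>150)&w;v,u=np.nonzero(m);print(u.mean(),v.mean(),len(u))
E
```

```text
[ 0.5399 -0.0446  0.09  ] [ 0.5401 -0.0463  0.112 ] [ 0.5395 -0.0456  0.102 ] LR [ 0.4922 -0.0439  0.085 ] [ 0.5871 -0.0438  0.085 ] bot [ 0.5396 -0.0942  0.085 ] mark [ 0.5531 -0.0063  0.085 ] ptr [ 0.5636 -0.0313  0.09  ]
(np.float64(263.74262873397817), np.float64(180.93752402665632))
(np.float64(263.3670368185431), np.float64(179.92525744888553))
263.1875 181.5 32
```

Request:
{"fn": "send_rows", "kwargs": {
  "plan": [
    [0,5.6,2.7,0,0,0,0],
    [0,0,0,25,0,0,0],
    [0,0,0,25,0,0,0],
    [0,0,0,25,0,0,0],
    [0,0,0,20,0,0,0],
    [0,0,0,10,0,0,0],
    [0,0,0,3,0,0,0],
    [0,0,0,3,0,0,0],
    [0,0,0,3,0,0,0],
    [0,0,0,1.5,0,0,0],
    [0,0,0,0,0,0,0],
    [0,0,0,0,0,0,0]
  ]
}}

```text
time_s: 5.15
tool_pos: [0.5403, -0.0472, 0.1078]
tool_rot: [179.9, 0.0, 90.0]
force: [-0.9, -1.4, 4.7]
grip_width: 0.0008
```

Request:
{"fn": "send_rows", "kwargs": {
  "plan": [
    [0,0,0,1.5,0,0,0],
    [0,0,0,0,0,0,0],
    [0,0,0,0,0,0,0],
    [0,0,0,0,0,0,0]
  ]
}}

```text
time_s: 5.55
tool_pos: [0.5403, -0.0472, 0.1064]
tool_rot: [179.9, 0.1, 90.0]
force: [-3.3, -1.3, 8.1]
grip_width: 0.0
```

Request:
{"fn": "send_rows", "kwargs": {
  "plan": [
    [0,0,0,1,0,0,0],
    [0,0,0,0,0,0,0],
    [0,0,0,0,0,0,0],
    [0,0,0,-15,0,0,0],
    [0,0,0,-30,0,0,0],
    [0,-25,0,0,0,0,0],
    [0,-25,0,0,0,0,0],
    [0,-25,0,0,0,0,0],
    [0,0,0,30,0,0,0],
    [0,0,0,30,0,0,0],
    [0,0,0,30,0,0,0],
    [0,0,0,0,0,0,0]
  ]
}}

```text
time_s: 6.75
tool_pos: [0.5361, -0.1207, 0.0555]
tool_rot: [-179.5, -0.2, 90.0]
force: [-0.2, 0.3, 0.7]
grip_width: 0.0003
```

```bash
python3 - <<'E'
from h import *
k,im=look("w2");print(env.get_obs()['force'].round(2),proj(k,env.get_obs()['tool_pos']))
cv2.imwrite("pics/w2z.png",cv2.resize(im[100:340,120:400],None,fx=2.5,fy=2.5,interpolation=cv2.INTER_CUBIC))
E
```

```text
6.75 [ 0.5361 -0.1207  0.0555] [-179.5   -0.2   90. ]
[ 0.37 -0.14  0.39] (np.float64(261.80497774686313), np.float64(237.75444209141116))
```

View pics/w2z.png

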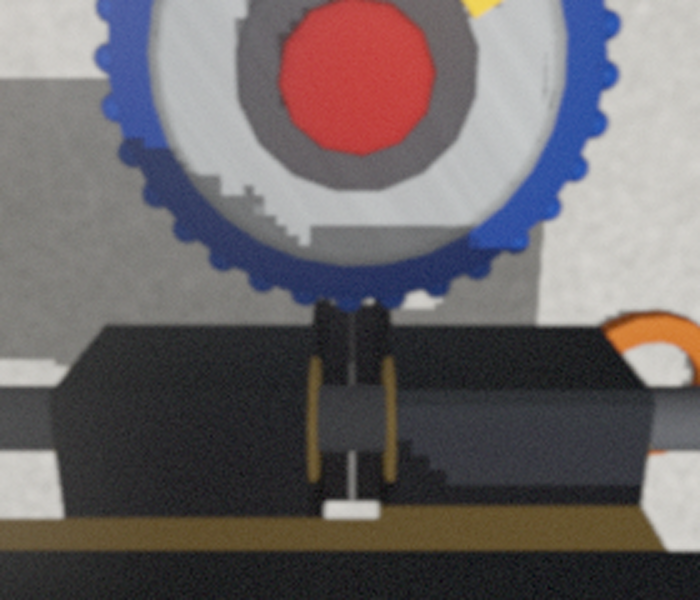

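Request:
{"fn": "send_rows", "kwargs": {
  "plan": [
    [0,5,3,-3,0,0,0],
    [0,5,0,0,0,0,0],
    [0,3,0,0,0,0,0],
    [0,2,0,0,0,0,0],
    [0,2,0,0,0,0,0],
    [0,0,0,0,0,0,0],
    [0,0,0,0,0,0,0]
  ]
}}

```text
time_s: 7.5
tool_pos: [0.5446, -0.1118, 0.0652]
tool_rot: [179.7, 0.6, 89.8]
force: [0.9, -12.4, 1.1]
grip_width: 0.0004
```

```bash
python3 - <<'E'
from h import *
k,im=look("w3");r=ringfit(k,im,(.539,-.049));print(r['red'],r['yel'],r['wh'],r['n'],env.get_obs()['force'].round(1))
b=r['blue'];print(b.min(0),b.max(0));print(np.array(k['extrinsics'])[:3].round(4).tolist())
kt=env.get_calibration("top");t=env.read_camera("top")[:,:,::-1].copy();cv2.imwrite("pics/t3.png",t)
print(proj(kt,(.539,-.049,.085)))
E
```

```text
7.5 [ 0.5446 -0.1118  0.0652] [179.7   0.6  89.8]
[ 0.53818854 -0.05186378] [ 0.56172853 -0.0361021 ] [ 0.54538653 -0.02273028] [7368, 2323, 597, 5727] [ -0.3 -12.    1.4]
[ 0.49072689 -0.09948375] [ 0.58551894 -0.00482752]
[[1.0, -0.0045, 0.0039, 0.545], [-0.0032, -0.9571, -0.2897, -0.0334], [0.005, 0.2897, -0.9571, 0.2272]]
(np.float64(272.1428440291012), np.float64(183.84432193259713))
```

```bash
cat > path.py <<'E'
import numpy as np,json,sys
a,b,R,p=.010,.0105,.049,.006;C=np.array([.538,-.052])
def pos(phi,p=p):
    """commanded TCP after phi rad of ideal ring turn (0 = 5 mm along the -y face)"""
    phi=phi+(a+.005)/R; ang=-np.pi/2; i=0; sx,sy=-a,-b
    segs=[2*a/R,2*b/R]
    # the corner offset is where the TCP lies from the contact point
    off=np.array([-a,-b]);d=[(1,0),(0,1),(-1,0),(0,-1)]
    while True:
        f=segs[i%2];t=min(phi,f);off=off+np.array(d[i%4])*t*R;phi-=t
        if phi<=0:break
        t=min(phi,np.pi/2);ang+=t;phi-=t
        if phi<=0:break
        i+=1
    return C+(R-p)*np.array([np.cos(ang),np.sin(ang)])+off
def rows(p0,p1,n,start=None,dz=0):
    q=[pos(x) for x in np.linspace(p0,p1,n+1)]
    if start is not None:q[0]=np.array(start)
    out=[];cur=q[0].copy()
    for x in q[1:]:
        d=np.round((x-cur)*1000,1);cur+=d/1000;out.append([0,float(d[1]),float(d[0]),0,0,0,0])
    print("end",cur.round(4),json.dumps(out));return cur
E
python3 -c "
from path import *
c=rows(0,1.2,12,(.543,-.1041))
c=rows(1.2,2.9,12,c)
"
```

```text
end [ 0.5863 -0.0821] [[0, -1.4, 4.9, 0, 0, 0, 0], [0, 0.2, 4.3, 0, 0, 0, 0], [0, 0.6, 4.3, 0, 0, 0, 0], [0, 1.1, 4.1, 0, 0, 0, 0], [0, 1.5, 4.1, 0, 0, 0, 0], [0, 1.8, 3.8, 0, 0, 0, 0], [0, 2.3, 3.7, 0, 0, 0, 0], [0, 2.6, 3.4, 0, 0, 0, 0], [0, 2.9, 3.2, 0, 0, 0, 0], [0, 3.2, 2.8, 0, 0, 0, 0], [0, 3.5, 2.5, 0, 0, 0, 0], [0, 3.7, 2.2, 0, 0, 0, 0]]
end [ 0.578  -0.0107] [[0, 5.6, 2.4, 0, 0, 0, 0], [0, 5.9, 1.5, 0, 0, 0, 0], [0, 6.0, 0.8, 0, 0, 0, 0], [0, 6.7, 0.0, 0, 0, 0, 0], [0, 6.9, 0.0, 0, 0, 0, 0], [0, 7.0, 0.0, 0, 0, 0, 0], [0, 6.4, -0.2, 0, 0, 0, 0], [0, 6.0, -1.0, 0, 0, 0, 0], [0, 5.8, -1.8, 0, 0, 0, 0], [0, 5.5, -2.6, 0, 0, 0, 0], [0, 5.1, -3.3, 0, 0, 0, 0], [0, 4.5, -4.1, 0, 0, 0, 0]]
```

Request:
{"fn": "send_rows", "kwargs": {
  "plan": [
    [0,-1.4,4.9,0,0,0,0],
    [0,0.2,4.3,0,0,0,0],
    [0,0.6,4.3,0,0,0,0],
    [0,1.1,4.1,0,0,0,0],
    [0,1.5,4.1,0,0,0,0],
    [0,1.8,3.8,0,0,0,0],
    [0,2.3,3.7,0,0,0,0],
    [0,2.6,3.4,0,0,0,0],
    [0,2.9,3.2,0,0,0,0],
    [0,3.2,2.8,0,0,0,0],
    [0,3.5,2.5,0,0,0,0],
    [0,3.7,2.2,0,0,0,0]
  ]
}}

```text
time_s: 8.8
tool_pos: [0.5898, -0.085, 0.0653]
tool_rot: [179.5, 0.2, 89.9]
force: [5.9, -4.9, -0.7]
grip_width: 0.0006
```

```bash
python3 - <<'E'
from h import *
k,im=look("w4");o=env.get_obs();print(o['force'].round(1))
r=ringfit(k,im,(.538,-.052));print(r['red'],r['yel'],r['n'])
# unrolled polar map of the ring top about the axis
def polar(k,im,z=.085,C=(.538,-.052)):
    th=np.radians(np.arange(-180,180));rr=np.linspace(.020,.056,60)
    g=np.array([[proj(k,(C[0]+q*np.cos(t),C[1]+q*np.sin(t),z)) for t in th] for q in rr],np.float32)
    return cv2.remap(im,g[...,0],g[...,1],cv2.INTER_LINEAR)
pw=polar(k,im);t=env.read_camera("top")[:,:,::-1].copy();cv2.imwrite("pics/t4.png",t)
kt=env.get_calibration("top");pt=polar(kt,t)
big=cv2.resize(np.vstack([pw,pt]),(720,360))
cv2.imwrite("pics/p4.png",np.vstack([big,np.hstack([cv2.resize(im[60:240,160:360],(300,240)),cv2.resize(t[160:210,245:300],(264,240)),np.zeros((240,156,3),np.uint8)])]))
E
```

```text
8.8 [ 0.5898 -0.085   0.0653] [179.5   0.2  89.9]
[ 5.8 -2.9 -2. ]
[ 0.53997198 -0.0505114 ] [ 0.56144132 -0.03613889] [4834, 2294, 506, 1921]
```

View pics/p4.png

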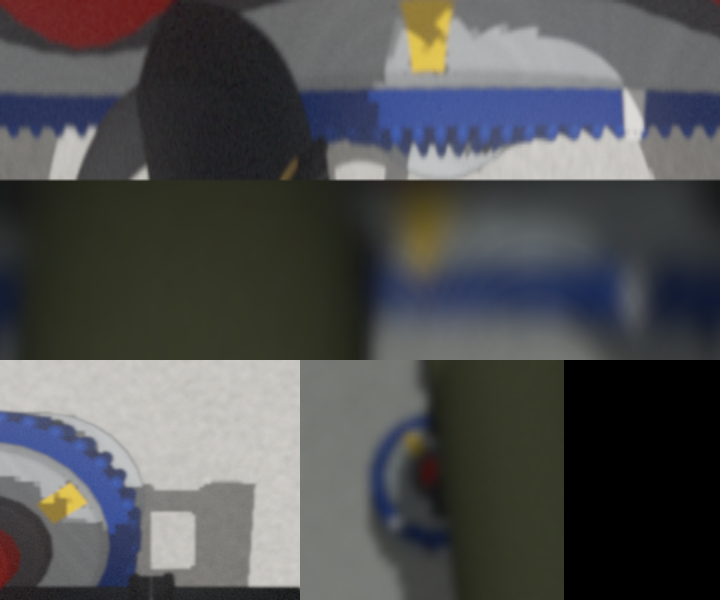

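Request:
{"fn": "send_rows", "kwargs": {
  "plan": [
    [0,5.6,2.4,0,0,0,0],
    [0,5.9,1.5,0,0,0,0],
    [0,6.0,0.8,0,0,0,0],
    [0,6.7,0.0,0,0,0,0],
    [0,6.9,0.0,0,0,0,0],
    [0,7.0,0.0,0,0,0,0],
    [0,6.4,-0.2,0,0,0,0],
    [0,6.0,-1.0,0,0,0,0],
    [0,5.8,-1.8,0,0,0,0],
    [0,5.5,-2.6,0,0,0,0],
    [0,5.1,-3.3,0,0,0,0],
    [0,4.5,-4.1,0,0,0,0]
  ]
}}

```text
time_s: 10.1
tool_pos: [0.5815, -0.0089, 0.0654]
tool_rot: [179.5, -0.1, 90.1]
force: [5.1, 2.4, -0.4]
grip_width: 0.0003
```

```bash
cat >> h.py <<'E'
def polar(k,im,z=.085,C=(.538,-.052)):
    th=np.radians(np.arange(-180,180));rr=np.linspace(.020,.056,60)
    g=np.array([[proj(k,(C[0]+q*np.cos(t),C[1]+q*np.sin(t),z)) for t in th] for q in rr],np.float32)
    return cv2.remap(im,g[...,0],g[...,1],cv2.INTER_LINEAR)
def mark(name):
    o=env.get_obs();print(o['time_s'],o['tool_pos'].round(4),o['tool_rot'].round(1),'F',o['force'].round(1))
    out=[]
    for c in("wrist","top"):
        k=env.get_calibration(c);im=env.read_camera(c)[:,:,::-1].copy();cv2.imwrite(f"pics/{name}_{c}.png",im)
        P=polar(k,im);out.append(P);h=cv2.cvtColor(P,cv2.COLOR_BGR2HSV)[31:40].astype(int)
        s=np.median(h[...,1],0);v=np.median(h[...,2],0)
        w=(s<110)&(v>75);bl=(s>=110)&(v>40)
        f=lambda m:[(int(g[0])-180,int(g[-1])-180) for g in np.split(np.nonzero(m)[0],np.nonzero(np.diff(np.nonzero(m)[0])>1)[0]+1) if len(g)>3]
        print(c,"white",f(w),"blue",f(bl))
    cv2.imwrite(f"pics/{name}_p.png",cv2.resize(np.vstack(out),(720,360)))
E
python3 -c "
from h import *
mark('m5')
from path import *
c=rows(2.9,4.6,12,(.578,-.0107))
c=rows(4.6,6.3,12,c)
"
```

```text
10.1 [ 0.5815 -0.0089  0.0654] [ 1.795e+02 -1.000e-01  9.010e+01] F [ 5.1  2.4 -0.4]
wrist white [] blue [(-180, -177), (-4, 7), (10, 15), (26, 33), (145, 169), (173, 179)]
top white [] blue [(-106, -48)]
end [ 0.5066 -0.0042] [[0, 3.9, -4.6, 0, 0, 0, 0], [0, 3.3, -5.2, 0, 0, 0, 0], [0, 2.4, -5.6, 0, 0, 0, 0], [0, 1.7, -5.8, 0, 0, 0, 0], [0, 0.8, -6.1, 0, 0, 0, 0], [0, 0.1, -6.5, 0, 0, 0, 0], [0, 0.0, -7.0, 0, 0, 0, 0], [0, 0.0, -6.9, 0, 0, 0, 0], [0, -0.2, -6.4, 0, 0, 0, 0], [0, -1.0, -6.0, 0, 0, 0, 0], [0, -1.8, -5.8, 0, 0, 0, 0], [0, -2.7, -5.5, 0, 0, 0, 0]]
end [ 0.486  -0.0719] [[0, -3.4, -5.0, 0, 0, 0, 0], [0, -4.0, -4.5, 0, 0, 0, 0], [0, -4.7, -3.9, 0, 0, 0, 0], [0, -5.2, -3.3, 0, 0, 0, 0], [0, -5.5, -2.4, 0, 0, 0, 0], [0, -5.9, -1.6, 0, 0, 0, 0], [0, -6.0, -0.8, 0, 0, 0, 0], [0, -6.6, -0.1, 0, 0, 0, 0], [0, -7.0, 0.0, 0, 0, 0, 0], [0, -6.9, 0.0, 0, 0, 0, 0], [0, -6.5, 0.1, 0, 0, 0, 0], [0, -6.0, 0.9, 0, 0, 0, 0]]
```

Request:
{"fn": "send_rows", "kwargs": {
  "plan": [
    [0,3.9,-4.6,0,0,0,0],
    [0,3.3,-5.2,0,0,0,0],
    [0,2.4,-5.6,0,0,0,0],
    [0,1.7,-5.8,0,0,0,0],
    [0,0.8,-6.1,0,0,0,0],
    [0,0.1,-6.5,0,0,0,0],
    [0,0.0,-7.0,0,0,0,0],
    [0,0.0,-6.9,0,0,0,0],
    [0,-0.2,-6.4,0,0,0,0],
    [0,-1.0,-6.0,0,0,0,0],
    [0,-1.8,-5.8,0,0,0,0],
    [0,-2.7,-5.5,0,0,0,0]
  ]
}}

```text
time_s: 11.4
tool_pos: [0.5061, 0.0012, 0.0645]
tool_rot: [180.0, -0.3, 90.2]
force: [-3.1, 11.5, 6.7]
grip_width: 0.0006
```

```bash
python3 -c "
from h import *
mark('m6')"
```

```text
11.4 [0.5061 0.0012 0.0645] [180.   -0.3  90.2] F [-3.1 11.5  6.7]
wrist white [] blue [(12, 31), (121, 125), (148, 153), (156, 169)]
top white [(-45, -8)] blue [(-165, -46)]
```

Request:
{"fn": "send_rows", "kwargs": {
  "plan": [
    [0,-3.4,-5.0,0,0,0,0],
    [0,-4.0,-4.5,0,0,0,0],
    [0,-4.7,-3.9,0,0,0,0],
    [0,-5.2,-3.3,0,0,0,0],
    [0,-5.5,-2.4,0,0,0,0],
    [0,-5.9,-1.6,0,0,0,0],
    [0,-6.0,-0.8,0,0,0,0],
    [0,-6.6,-0.1,0,0,0,0],
    [0,-7.0,0.0,0,0,0,0],
    [0,-6.9,0.0,0,0,0,0],
    [0,-6.5,0.1,0,0,0,0],
    [0,-6.0,0.9,0,0,0,0]
  ]
}}

```text
time_s: 12.7
tool_pos: [0.4815, -0.0733, 0.0621]
tool_rot: [-179.5, 0.1, 90.0]
force: [-5.9, -0.8, 2.4]
grip_width: 0.0004
```

```bash
python3 -c "
from h import *
mark('m7')
from path import *
c=rows(6.3,8,12,(.486,-.0719))
c=rows(8,9.4,12,c)
"
```

```text
12.7 [ 0.4815 -0.0733  0.0621] [-1.795e+02  1.000e-01  9.000e+01] F [-5.9 -0.8  2.4]
wrist white [(-65, -35), (62, 73)] blue [(-180, -171), (-73, -66), (-29, 61), (74, 179)]
top white [(58, 82)] blue [(42, 57), (83, 144)]
end [ 0.5451 -0.1055] [[0, -5.8, 1.8, 0, 0, 0, 0], [0, -5.6, 2.5, 0, 0, 0, 0], [0, -5.1, 3.3, 0, 0, 0, 0], [0, -4.6, 4.0, 0, 0, 0, 0], [0, -3.9, 4.6, 0, 0, 0, 0], [0, -3.3, 5.2, 0, 0, 0, 0], [0, -2.6, 5.5, 0, 0, 0, 0], [0, -1.7, 5.8, 0, 0, 0, 0], [0, -0.9, 6.1, 0, 0, 0, 0], [0, -0.1, 6.4, 0, 0, 0, 0], [0, 0.0, 7.0, 0, 0, 0, 0], [0, 0.0, 6.9, 0, 0, 0, 0]]
end [ 0.5899 -0.0723] [[0, 0.1, 5.4, 0, 0, 0, 0], [0, 0.6, 5.0, 0, 0, 0, 0], [0, 1.1, 4.8, 0, 0, 0, 0], [0, 1.7, 4.8, 0, 0, 0, 0], [0, 2.3, 4.4, 0, 0, 0, 0], [0, 2.7, 4.2, 0, 0, 0, 0], [0, 3.3, 3.9, 0, 0, 0, 0], [0, 3.6, 3.4, 0, 0, 0, 0], [0, 4.1, 3.0, 0, 0, 0, 0], [0, 4.3, 2.5, 0, 0, 0, 0], [0, 4.6, 1.9, 0, 0, 0, 0], [0, 4.8, 1.5, 0, 0, 0, 0]]
```

View pics/m7_p.png

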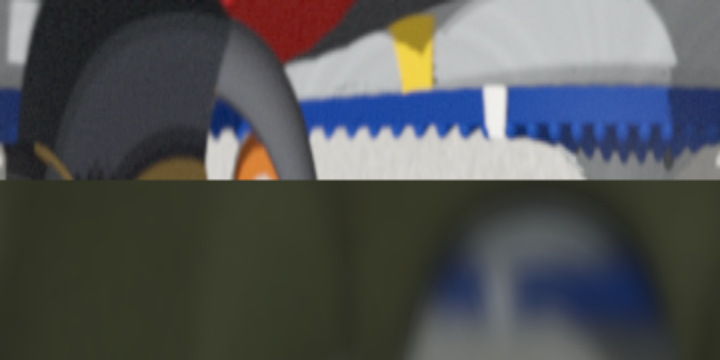

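Request:
{"fn": "send_rows", "kwargs": {
  "plan": [
    [0,-5.8,1.8,0,0,0,0],
    [0,-5.6,2.5,0,0,0,0],
    [0,-5.1,3.3,0,0,0,0],
    [0,-4.6,4.0,0,0,0,0],
    [0,-3.9,4.6,0,0,0,0],
    [0,-3.3,5.2,0,0,0,0],
    [0,-2.6,5.5,0,0,0,0],
    [0,-1.7,5.8,0,0,0,0],
    [0,-0.9,6.1,0,0,0,0],
    [0,-0.1,6.4,0,0,0,0],
    [0,0.0,7.0,0,0,0,0],
    [0,0.0,6.9,0,0,0,0]
  ]
}}

```text
time_s: 14.0
tool_pos: [0.544, -0.1123, 0.0625]
tool_rot: [-179.9, 0.4, 89.8]
force: [-2.0, -10.7, -0.8]
grip_width: 0.0004
```

Request:
{"fn": "send_rows", "kwargs": {
  "plan": [
    [0,0.1,5.4,0,0,0,0],
    [0,0.6,5.0,0,0,0,0],
    [0,1.1,4.8,0,0,0,0],
    [0,1.7,4.8,0,0,0,0],
    [0,2.3,4.4,0,0,0,0],
    [0,2.7,4.2,0,0,0,0],
    [0,3.3,3.9,0,0,0,0],
    [0,3.6,3.4,0,0,0,0],
    [0,4.1,3.0,0,0,0,0],
    [0,4.3,2.5,0,0,0,0],
    [0,4.6,1.9,0,0,0,0],
    [0,4.8,1.5,0,0,0,0]
  ]
}}

```text
time_s: 15.2
tool_pos: [0.5922, -0.0738, 0.0636]
tool_rot: [179.7, 0.1, 90.0]
force: [6.5, -3.0, -1.6]
grip_width: 0.0004
```

```bash
python3 -c "
from h import *
mark('m8')
from path import *
c=rows(9.4,10.9,12,(.5899,-.0723))
c=rows(10.9,11.7,8,c)
"
```

```text
15.2 [ 0.5922 -0.0738  0.0636] [1.797e+02 1.000e-01 9.000e+01] F [ 6.5 -3.  -1.6]
wrist white [(121, 128)] blue [(-180, -150), (-11, 116), (131, 179)]
top white [] blue [(29, 170)]
end [ 0.5766 -0.0094] [[0, 5.3, 0.9, 0, 0, 0, 0], [0, 5.5, 0.2, 0, 0, 0, 0], [0, 6.1, 0.0, 0, 0, 0, 0], [0, 6.2, 0.0, 0, 0, 0, 0], [0, 6.1, 0.0, 0, 0, 0, 0], [0, 5.5, -0.2, 0, 0, 0, 0], [0, 5.4, -0.8, 0, 0, 0, 0], [0, 5.1, -1.5, 0, 0, 0, 0], [0, 5.0, -2.1, 0, 0, 0, 0], [0, 4.6, -2.7, 0, 0, 0, 0], [0, 4.3, -3.3, 0, 0, 0, 0], [0, 3.8, -3.8, 0, 0, 0, 0]]
end [0.5445 0.0015] [[0, 2.7, -3.3, 0, 0, 0, 0], [0, 2.3, -3.6, 0, 0, 0, 0], [0, 2.0, -3.8, 0, 0, 0, 0], [0, 1.6, -4.0, 0, 0, 0, 0], [0, 1.2, -4.1, 0, 0, 0, 0], [0, 0.7, -4.3, 0, 0, 0, 0], [0, 0.4, -4.3, 0, 0, 0, 0], [0, 0.0, -4.7, 0, 0, 0, 0]]
```

View pics/m8_p.png

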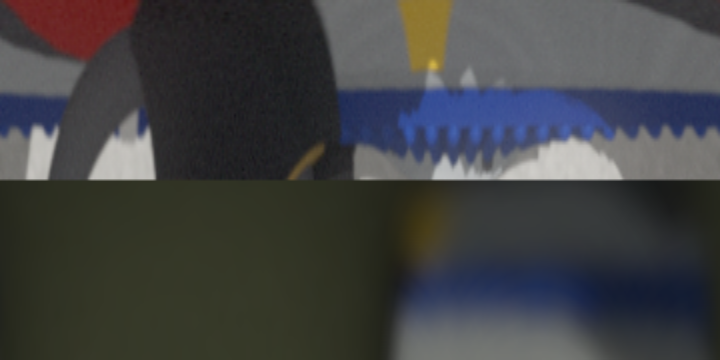

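Request:
{"fn": "send_rows", "kwargs": {
  "plan": [
    [0,5.3,0.9,0,0,0,0],
    [0,5.5,0.2,0,0,0,0],
    [0,6.1,0.0,0,0,0,0],
    [0,6.2,0.0,0,0,0,0],
    [0,6.1,0.0,0,0,0,0],
    [0,5.5,-0.2,0,0,0,0],
    [0,5.4,-0.8,0,0,0,0],
    [0,5.1,-1.5,0,0,0,0],
    [0,5.0,-2.1,0,0,0,0],
    [0,4.6,-2.7,0,0,0,0],
    [0,4.3,-3.3,0,0,0,0],
    [0,3.8,-3.8,0,0,0,0]
  ]
}}

```text
time_s: 16.5
tool_pos: [0.5772, -0.0081, 0.0634]
tool_rot: [179.8, -0.1, 90.1]
force: [4.6, 3.5, 1.7]
grip_width: 0.0006
```

Request:
{"fn": "send_rows", "kwargs": {
  "plan": [
    [0,2.7,-3.3,0,0,0,0],
    [0,2.3,-3.6,0,0,0,0],
    [0,2.0,-3.8,0,0,0,0],
    [0,1.6,-4.0,0,0,0,0],
    [0,1.2,-4.1,0,0,0,0],
    [0,0.7,-4.3,0,0,0,0],
    [0,0.4,-4.3,0,0,0,0],
    [0,0.0,-4.7,0,0,0,0]
  ]
}}

```text
time_s: 17.3
tool_pos: [0.544, 0.0056, 0.0631]
tool_rot: [180.0, -0.3, 90.1]
force: [2.0, 8.9, 2.3]
grip_width: 0.0009
```

```bash
python3 -c "
from h import *
mark('m9')
from path import *
c=rows(11.7,12.05,4,(.5445,.0015))
"
```

```text
17.3 [0.544  0.0056 0.0631] [180.   -0.3  90.1] F [2.  8.9 2.3]
wrist white [] blue [(20, 38), (66, 69), (147, 160)]
top white [(-35, -31), (-27, -20), (-15, -5)] blue [(-157, -36)]
end [0.5274 0.0015] [[0, 0.0, -4.3, 0, 0, 0, 0], [0, 0.0, -4.3, 0, 0, 0, 0], [0, 0.0, -4.2, 0, 0, 0, 0], [0, -0.0, -4.3, 0, 0, 0, 0]]
```

Request:
{"fn": "send_rows", "kwargs": {
  "plan": [
    [0,0,-4.3,0,0,0,0],
    [0,0,-4.3,0,0,0,0],
    [0,0,-3.4,0,0,0,0],
    [0,10,0,0,0,0,0],
    [0,10,0,0,0,0,0],
    [0,0,0,-30,0,0,0],
    [0,0,0,-40,0,0,0],
    [0,0,0,-40,0,0,0],
    [0,-30,0,0,0,0,0],
    [0,-40,0,0,0,0,0],
    [0,-40,0,0,0,0,0],
    [0,0,0,0,0,0,0]
  ]
}}

```text
time_s: 18.6
tool_pos: [0.5304, -0.0967, 0.1717]
tool_rot: [-179.8, 0.2, 89.4]
force: [-0.0, -0.2, -0.1]
grip_width: 0.0005
```

```bash
python3 -c "
from h import *
mark('m10');k=env.get_calibration('wrist');im=cv2.imread('pics/m10_wrist.png')
r=ringfit(k,im,(.538,-.052));print(r['red'],r['yel'])
p=cv2.imread('pics/m10_p.png');cv2.imwrite('pics/m10_v.png',np.vstack([p[:180],cv2.resize(im,(720,420))]))
"
```

```text
18.6 [ 0.5304 -0.0967  0.1717] [-179.8    0.2   89.4] F [-0.  -0.2 -0.1]
wrist white [(-171, -106), (-68, -48), (20, 33)] blue [(-180, -172), (-105, -69), (-35, -31), (-29, -18), (-15, -11), (-7, 19), (34, 179)]
top white [(9, 46)] blue [(47, 179)]
[ 0.53925057 -0.0437478 ] [ 0.5620621  -0.02880387]
```

View pics/m10_v.png

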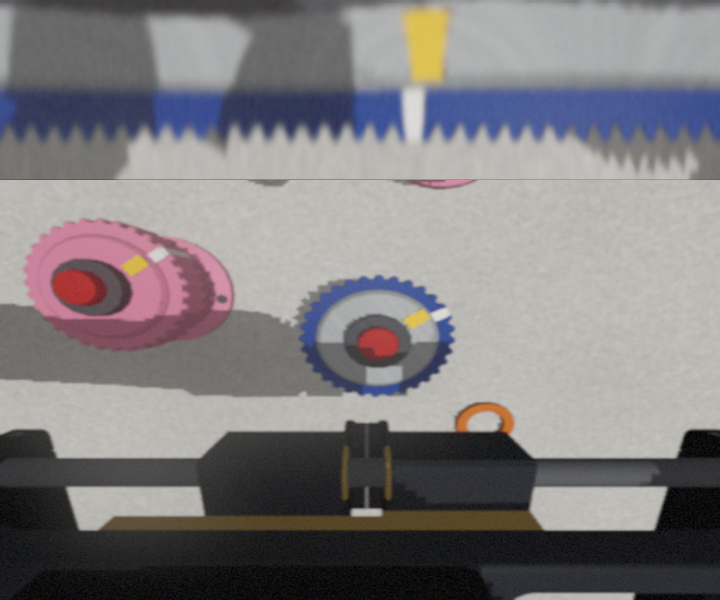

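```bash
python3 -c "
from cell import env
print(env.get_obs()['joint_velocities'].round(2));env.sign_off()"
```

```text
[-1.51 -0.36 -2.54  0.06 -0.81 -0.2   0.04]
the job is handed in; nothing more can be done
```

I pressed the vent button, turned the ring round to the pointer for the second time, and handed the job in at about 18.7 s. No verdict came back.

- **Vent:** I pressed the button with the closed fingertips to about 8 N, roughly 5–6 mm of travel. The ring was still at about 0.7 rad. I then lifted off, and the last image appeared to show the button up again.
- **Ring:** I rolled the fingertip anticlockwise round the rim for about 1.5 orbits, pressing with about 6–12 N.
- **Turn count:** The camera readings went from 0.69 to 1.80 to 6.88 rad, then a final mark 7° short of the pointer, so about 12.44 rad against a target of 12.566 ± 0.4. The mark was hidden for most of the second turn. The turn count there relies on the ring having followed the fingertip path to about 98 % in the first turn.
- **At hand-in:** The tool was clear above the housing with about zero force. The arm was still settling, with joint speeds of up to 2.5°/s.

**Checks that disagreed or were skipped:**
- The first wrist-camera fix put the axis about 7 mm off in y from the top camera. A closer wrist view and the contact position both backed the top camera. The button was therefore pressed about 5 mm off its centre.
- One automatic reading of the mark, at 124°, was a glare artefact; I ruled it out by looking at the picture.
- I did not measure the bystanders again at the end. The planned path kept clear of them. In the last image the gasket was still in view, apparently in its place.

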